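Stow a found USB stick in the push-latch drawer

ROBOT

A 6-joint arm with a two-finger parallel gripper is mounted at the origin on a cart in front of the work surface, level with it; the furniture and walls round the work are solid. World frame = base frame: x ahead of the robot, y to its left, z up, the work surface at z = 0. Lengths are in m, angles in rad, forces in N, time in s.
With the tool pointing down it reaches from about 0.35 to 0.775 m from the base axis. Payload 7.3 kg.
Tool frame: the origin (TCP) lies on the centre line of the jaws, within the pads' length; the fingertips stand 17 mm ahead of it and the grasp point (between the pads) lies 2 mm behind it (robot.tcp_to_tips is the distance from the TCP to the fingertips, in m); z points along the fingers, y is the line along which they close (so a half turn about z gives the same grasp; the last joint's range is limited). The gripper opens to 92 mm and grips with 3 to 60 N. Pads are 19 mm wide; open, the fingers measure 130 mm over their backs; the gripper's body (75 mm by 190 mm) begins 47 mm behind the grasp point.
Start: joints at [-1.327, 0.342, 1.524, -0, 1.275, -0.146], TCP at [0.2, -0.486, 0.244] pointing down, gripper open.
Joint ranges: [-2.53, 2.53], [-0.77, 2.02], [0.04, 2.7], [-1, 4.14], [0.28, 2.66], [-3.11, 3.11]. Speed limits (rad/s): [2.57, 2.57, 3.14, 3.14, 3.14, 3.14].

INTERFACE

Orientations are given as [roll, pitch, yaw] about the fixed x, y, z axes, in that order (R = Rz(yaw) Ry(pitch) Rx(roll)).
In Python, from cell import robot gives the robot as it stands. The module is installed in compiled form; this text tells all that it offers.
- The arm moves only by the tool carry_out, never from a script. Its argument "commands" is a list of rows, each a list of 3 entries, a list of its own where there are three numbers: the shift along the tool's x, y, z in m, then the turn about the tool's z in rad, then the opening, from 0 (shut) to 1 (fully open). In form: [[[dx, dy, dz], yaw, claw], ...]. A call has 1 to 20 rows; each row shifts and turns the commanded pose from where the row before left it, along the tool's axes as they then stand; what a row does not reach is not made up. A row lasts 1/8 s, in which the tool goes at most 62.5 mm and 10.7 degrees, less where a joint would pass 70% of its speed; a pose out of reach is approached as far as the arm can. A call is refused whole if a number of a shift passes 0.0625 or a number of a turn 0.188, either way. A call with a gripper value outside its range is refused whole. The fingers move at their own pace and stop on an object; "newtons" is the grip in N (left out, the last holds). Time passes only in rows, so rows that do not move let the fingers close. It gives the time, the measured TCP pose, the force, the opening and the grip force at its end, in the units of the state.
- robot.observe(): the state, without advancing time (a new reading comes with each control period).
- robot.read_camera(name): name is "side" or "top" or "wrist"; returns a dict with "pixels" (384x512x3 uint8, red, green, blue), "fx", "fy", "cx", "cy" (pixels), "k1" (the pictures are not rectified: a ray, as slopes to the right and down, at radius r is drawn at 1 + k1 r^2 times it, then the intrinsics apply), "view" (4x4, takes a point from world to camera coordinates); the wrist camera has in their place "T_tool_cam" (4x4, takes a point from camera to tool coordinates, whose origin is the TCP and whose axes are the flange's). Camera axes: x right, y up, looking along -z (the intrinsics and any distortion apply to the point x, -y, -z); pixel columns grow to the right and rows downward; lengths in m; the calibration is good to about 2 mm. A picture is of the moment at which its call begins: read the wrist's pose just before it. There is no depth.
- robot.hand_in(): hands the job in; it is judged then, once.
Trained networks look in a picture, given as the dict that the camera call returned (one of the last four; its "shot" number tells which), for a name from the list of things; names that differ only in an ending like _2 or _b are one class to them, and where a whole thing is asked for, a point or a joint stands for the part that bears it (a point fixed in the world has none). Each returns a list of dicts, best first, with "p" (0 to 1); they miss things now and then, are a little off and sometimes report something else, mostly with a low value. They report only what shows in the picture. A call takes as long as a camera call.
- robot.find_in(picture, name): "at" ([column, row] in pixels, amid what is visible of it).
- robot.tip_of(picture, name): "at" ([column, row] in pixels: a listed point, or the origin of a listed thing).
The state is a dict: "time": time; "qpos": joint angles; "qvel": joint speeds; "joint_efforts": joint torques, N m; "tool_pos": TCP position; "tool_rot": TCP orientation; "contact_force": force on the tool from outside, world axes, zero at the start; "torque": the same for the moment, N m; "opening": finger opening in m; "grip_force": force on a finger pad.
Only numpy, scipy, OpenCV 4.12 (cv2) and the standard library are available. Lean on these libraries where they do the work, as an engineer would, in place of code of your own. Each camera call takes 0.05 s, during which the arm holds its last target. There are 200 camera calls.

TASK

A reader has left a blue USB stick on the desk: put it away in the little white push-to-open drawer unit, which is latched now (its wooden front stands a little proud even then). Press the wooden front in until you feel the stop so that the drawer springs out, put the stick inside, then push the drawer in to the stop once more so that it latches and stays shut. Press gently, only just to the stop, since more than 15 N spoils the latch, and leave the other things on the desk where they are.

Things in the scene. Friction and masses are not known exactly. Their poses are not given: they have to be found in the camera images.
- drawer_unit: White push-latch drawer unit fixed to the desk, housing 130 (x) x 150 (y) x 70 (z) mm. Origin: centre of its underside. Its -x axis points out of the front, the way the drawer opens; housing front edge 65 mm along -x. Yaw varies. Latch: pushed to its stop and let go, it changes state; pushed less far, it does not (latched stays latched, loose glides out again). Starts latched.
- drawer (a joint): Drawer slide, m, along the unit's -x: 0 = latched shut, 0.085 = fully out (the spring slides it out by itself in about 1 s), negative = pressed past latched. The stop lies 8 to 26 mm past latched, set differently on every unit and not visible. Pushing slowly takes 2 to 4 N up to the stop, then a stiff rubber adds 6 N per mm; it has clicked by 1 mm of rubber (10 N in all).
- drawer_front (a point): Centre of the round black push mark on the outer face of the light-wood front panel (12 thick, 150 wide, 3 to 67 mm above the desk; mark at 40 mm). Moves with the drawer; axes as drawer_unit: push along +x, for example with shut fingertips pointing down. Latched, the panel still stands 28 mm clear of the housing, bridged by a grey ledge. Over 15 N from the robot on any part of the unit spoils it.
- drawer_inside (a point): Middle of the open part of the drawer's inner floor, 12 mm above the desk; moves with the drawer; axes as drawer_unit. Open to above over 74 mm (x) by 122 mm (y); side and back walls reach 38 mm above this floor; towards the front a 34 mm wide ledge, 38 to 42 mm above the floor, covers the rest. Fully out, the opening lies clear in front of the housing.
- usb_stick: Blue USB stick with a bare silver plug, 18 (x) x 52 (y) x 9 mm (z), lying flat, 12 g. Origin: centre of its underside. The blue body reaches from y = -10 to +26 mm and is what can be gripped, across its 18 mm width (x), best at y = +8 mm; the plug is the -y end.
- tape: Roll of brown packing tape, 96 x 95 x 48 mm, a bystander. Origin: centre of underside.
- calculator: Dark desk calculator, 112 x 68 x 13 mm, a bystander. Origin: centre of underside.
- stapler: Black stapler, 37 x 150 x 52 mm, a bystander. Origin: centre of underside.

How it is judged:
On the way, in this order (a step that is already met when the one before it is completed fails the run):
1. the drawer has been released and has slid out (value of joint drawer above 0.075 m), for 0.2 s.
2. the USB stick lies in the open drawer, let go (value of joint drawer above 0.06 m and x of usb_stick in the frame of drawer_inside between -0.07 and 0.04 m and y of usb_stick in the frame of drawer_inside between -0.061 and 0.061 m and z of usb_stick in the frame of drawer_inside below 0.03 m and contact force between the fingers and usb_stick below 0.1 N and linear speed of usb_stick below 0.03 m/s), for 0.1 s.
3. the drawer is latched shut, with the robot's hand off it (value of joint drawer between -0.003 and 0.004 m and contact force between each of the fingers, the arm and drawer_unit below 0.2 N), for 0.3 s.
At the end, for the whole second after the job is handed in: The drawer is latched shut (its slide within -3 to +4 mm of the latched place, staying there by itself) and the USB stick lies at rest inside it, on or just above its floor (value of joint drawer between -0.003 and 0.004 m and x of usb_stick in the frame of drawer_inside between -0.07 and 0.04 m and y of usb_stick in the frame of drawer_inside between -0.061 and 0.061 m and z of usb_stick in the frame of drawer_inside between -0.005 and 0.03 m and linear speed of usb_stick below 0.03 m/s); the robot touches nothing.
It fails at once if the robot pushes or pulls on the drawer unit with more than 15 N (contact force between any of the fingers, the arm and drawer_unit above 15 N).
It fails at once if the tape, the calculator or the stapler is moved more than 30 mm (distance of any of tape, calculator, stapler from where it was at the start of the episode above 0.03 m).
It also fails if it takes over 64 s, if anything falls off the work surface, if the arm or the gripper's body presses on something with over 40 N, if the wrist force passes 120 N, or if a joint passes its speed limit or range.

## Working session

There is one attempt and no reset: what is moved stays moved. The work goes in short steps, Python scripts to look and compute and a tool call to move; the robot and the scene stay as the last step left them, time stands still between calls to the robot, and variables do not carry over. Pictures are saved under pics/ and viewed, at most 10 in all, crops included, and the job is handed in when it is done.

Besides the shell and the picture viewer there is one more tool, called by a JSON object that holds its "fn" and its "kwargs". carry_out: Moves the arm, as the interface text tells. Its arguments: {"type":"object","properties":{"commands":{"type":"array"},"newtons":{"type":"number"}},"required":["commands"]}

```bash
mkdir -p pics; cat > h.py <<'E'
import numpy as np, cv2
from scipy.spatial.transform import Rotation as R
from cell import robot
def cam(name):
    s=robot.observe(); p=robot.read_camera(name)
    if 'view' in p: p['c2w']=np.linalg.inv(np.array(p['view']))
    else:
        T=np.eye(4); T[:3,3]=s['tool_pos']; r=np.array(s['tool_rot']); T[:3,:3]=r if r.shape==(3,3) else R.from_euler('xyz',r).as_matrix()
        p['c2w']=T@np.array(p['T_tool_cam'])
    return p
def ray(p,uv):
    K=np.array([[p['fx'],0,p['cx']],[0,p['fy'],p['cy']],[0,0,1.]])
    d=(np.array(uv,float)-[p['cx'],p['cy']])/[p['fx'],p['fy']]
    u=d.copy()
    for _ in range(20): u=d/(1+p['k1']*(u@u))
    v=p['c2w'][:3,:3]@[u[0],-u[1],-1]
    return p['c2w'][:3,3],v/np.linalg.norm(v)
def onz(p,uv,z):
    o,v=ray(p,uv); return o+v*(z-o[2])/v[2]
def tri(rays):
    A=sum(np.eye(3)-np.outer(v,v) for o,v in rays); b=sum((np.eye(3)-np.outer(v,v))@o for o,v in rays)
    x=np.linalg.solve(A,b); return x,max(np.linalg.norm((np.eye(3)-np.outer(v,v))@(x-o)) for o,v in rays)
def proj(p,X):
    c=np.linalg.inv(p['c2w'])@np.append(X,1); u=np.array([c[0],-c[1]])/-c[2]
    u=u*(1+p['k1']*(u@u)); return u*[p['fx'],p['fy']]+[p['cx'],p['cy']]
def save(p,n): cv2.imwrite('pics/'+n,p['pixels'][:,:,::-1])
E
python3 - <<'E'
from h import *
np.set_printoptions(precision=4,suppress=True)
print(robot.observe(), robot.tcp_to_tips)
P={n:cam(n) for n in('side','top','wrist')}
for n,p in P.items(): save(p,n+'0.png'); print(n,p['fx'],p['k1'],p['c2w'])
N=['usb_stick','drawer_front','drawer_inside','drawer_unit','tape','calculator','stapler']
for k in N:
    rs=[]
    for n,p in P.items():
        t=robot.tip_of(p,k)[:2]; f=robot.find_in(p,k)[:1]
        print(k,n,[(np.round(a['at'],1),round(a['p'],2),onz(p,a['at'],.04 if k=='drawer_front' else .012 if k=='drawer_inside' else 0)) for a in t],[(np.round(a['at'],1),round(a['p'],2)) for a in f])
        if t and n!='wrist': rs.append(ray(p,t[0]['at']))
    if len(rs)>1: print('  TRI',tri(rs))
cv2.imwrite('pics/both.png',cv2.resize(np.hstack([P['side']['pixels'],P['top']['pixels']])[:,:,::-1],None,fx=.78,fy=.78,interpolation=cv2.INTER_AREA))
E
```

```text
{'time': 0.0, 'qpos': array([-1.327 ,  0.3427,  1.525 ,  0.    ,  1.2754, -0.146 ]), 'qvel': array([ 0.0001,  0.0005, -0.0001, -0.0003,  0.0004, -0.0029]), 'joint_efforts': array([  0.0017, -43.1239, -24.4223,   0.0721,   0.0559,  -0.0001]), 'tool_pos': array([ 0.1994, -0.4852,  0.2431]), 'tool_rot': array([-3.1401, -0.0002,  0.3898]), 'contact_force': array([-0.1086,  0.0766, -1.0309]), 'torque': array([ 0.0635, -0.0437,  0.0394]), 'grip_force': 0.0, 'opening': 0.09180326234412431} 0.017
side 380.582802394628 -0.09851262916234171 [[-0.8572  0.3558 -0.3722  0.154 ]
 [-0.5149 -0.59    0.6219  0.797 ]
 [ 0.0017  0.7248  0.689   0.7666]
 [ 0.      0.      0.      1.    ]]
top 378.04381483467444 -0.055677105023896875 [[ 0.0172  0.9945 -0.1037  0.4651]
 [-0.9995  0.0197  0.0234  0.1517]
 [ 0.0253  0.1033  0.9943  1.004 ]
 [ 0.      0.      0.      1.    ]]
wrist 277.3431494797787 -0.03240363877612691 [[ 0.3808  0.8942  0.2352  0.2621]
 [-0.9247  0.3686  0.0958 -0.46  ]
 [-0.001  -0.254   0.9672  0.3837]
 [ 0.      0.      0.      1.    ]]
usb_stick side [(array([258.9, 171.3]), 0.59, arra
[... 1669 characters left out ...]
.4867,  0.3329, -0.0003]), np.float64(0.00019788151601083179))
calculator side [(array([170.2, 292.8]), 0.62, array([0.555, 0.501, 0.   ]))] [(array([170.4, 291.9]), 0.78)]
calculator top [(array([120. , 207.3]), 0.95, array([0.5486, 0.4952, 0.    ]))] [(array([120.2, 206.8]), 0.8)]
calculator wrist [] []
  TRI (array([ 0.5523,  0.4984, -0.0024]), np.float64(0.0041327650035974575))
stapler side [(array([192. , 232.9]), 0.7, array([0.6214, 0.3324, 0.    ]))] [(array([194.1, 231.6]), 0.61)]
stapler top [(array([188.7, 179.1]), 0.96, array([0.6281, 0.3148, 0.    ]))] [(array([188. , 179.4]), 0.76)]
stapler wrist [] []
  TRI (array([ 0.6329,  0.3191, -0.0211]), np.float64(0.0014929803207670799))
```

View pics/both.png

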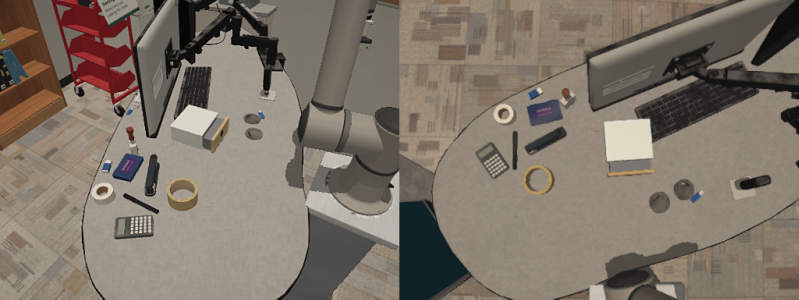

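The unit is at about (0.62, 0.04), facing the robot. The blue stick is beside two grey discs at about (0.445, -0.21). I'll move above it to look from near.

{"fn": "carry_out", "kwargs": {"commands": [[[0.047,-0.023,0],0,1],[[0.047,-0.023,0],0,1],[[0.047,-0.023,0],0,1],[[0.047,-0.023,0],0,1],[[0.047,-0.023,0],0,1],[[0.047,-0.023,0],0,1],[[0.047,-0.023,0],0,1],[[0,0,0],0,1],[[0,0,0],0,1]]}}

```text
time: 3.38
tool_pos: [0.4424, -0.2119, 0.2436]
tool_rot: [3.141, 0.001, 0.391]
contact_force: [-0.2, -0.9, -0.3]
opening: 0.0917
grip_force: 0.0
```

```bash
python3 - <<'E'
from h import *
np.set_printoptions(precision=4,suppress=True)
s=robot.observe(); print(s['tool_pos'],s['tool_rot'],s['contact_force'])
p=cam('wrist'); save(p,'w1.png')
for f in (robot.tip_of,robot.find_in): print([(np.round(a['at'],1),round(a['p'],2),onz(p,a['at'],0 if f==robot.tip_of else .009)) for a in f(p,'usb_stick')])
E
```

```text
[ 0.4424 -0.2119  0.2436] [3.1414 0.0006 0.3905] [-0.2056 -0.9405 -0.2876]
[(array([250.9, 161.6]), 0.87, array([ 0.4475, -0.204 ,  0.    ]))]
[(array([253.2, 163.8]), 0.64, array([ 0.4472, -0.2076,  0.009 ]))]
```

View pics/w1.png

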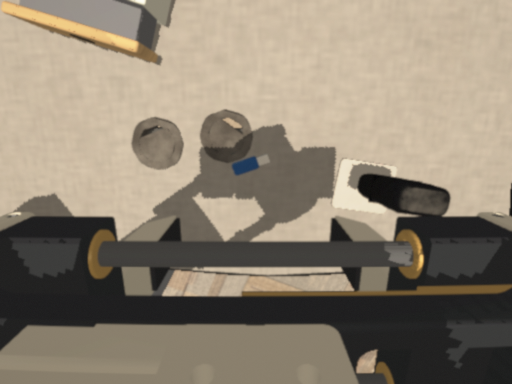

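The picture shows the stick at (251,162), with its blue end at lower left and its plug at (264,159). A dark disc at (226,136) lies close beside it, so I need the disc's height.

```bash
python3 - <<'E'
from h import *
t=cv2.imread('pics/top0.png');s=cv2.imread('pics/side0.png');w=cv2.imread('pics/w1.png')
rz=lambda a:cv2.resize(a,(400,300),interpolation=cv2.INTER_CUBIC)
cv2.imwrite('pics/crop.png',np.vstack([np.hstack([rz(t[210:285,320:420]),rz(s[120:195,290:390])]),np.hstack([rz(w[90:210,120:280]),rz(t[130:250,230:390])])]))
E
```

```text
(no output)
```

View pics/crop.png

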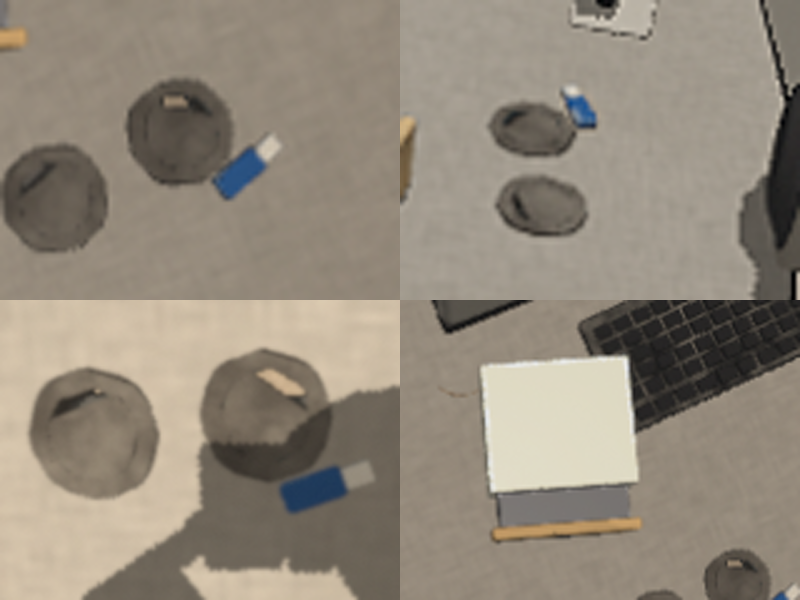

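```bash
python3 - <<'E'
from h import *
np.set_printoptions(precision=4,suppress=True)
t=cam('top');s=cam('side');w=cam('wrist')
T=lambda a,b:ray(t,[320+a/4,210+b/4]); S=lambda a,b:ray(s,[290+(a-400)/4,120+b/4]); W=lambda a,b:ray(w,[120+a*.4,90+(b-300)*.4])
def at(r,z): o,v=r; return o+v*(z-o[2])/v[2]
for n,l in dict(disc=[T(180,132),S(533,129),W(265,415)],disc2=[T(55,198),S(541,205),W(95,433)],body=[T(225,185),S(588,123),W(287,499)],plug=[T(275,146),S(570,92),W(371,473)],
  discL=[T(128,132)],discR=[T(232,132)]).items(): print(n,tri(l) if len(l)>1 else '',[at(r,0.005) for r in l])
# nearest disc rim from wrist
print('rim near stick',at(W(305,470),0),at(W(305,470),.03),'rim far',at(W(240,352),0))
# drawer front panel corners in top view: z .067 outer top corners
F=lambda a,b:onz(t,[230+(a-400)*.4,130+(b-300)*.4],.067)
a,b=F(494,538),F(640,526);print('panel',a,b,np.linalg.norm(a-b)); d=a-b; print('yaw',np.arctan2(-d[0],d[1]))
G=lambda a,b:onz(t,[230+(a-400)*.4,130+(b-300)*.4],.07)
c=[G(481,365),G(628,356),G(637,482),G(490,492)];print('housing',c,np.mean(c,0)); 
for d in (c[0]-c[1],c[3]-c[2]): print('yaw',np.arctan2(-d[0],d[1]))
for d in (c[0]-c[3],c[1]-c[2]): print('yaw',np.arctan2(d[1],d[0]))
E
```

```text
disc (array([ 0.4657, -0.1604, -0.0005]), np.float64(0.00134854786647561)) [array([ 0.4656, -0.1585,  0.005 ]), array([ 0.4624, -0.1541,  0.005 ]), array([ 0.4675, -0.1604,  0.005 ])]
disc2 (array([ 0.4215, -0.0762, -0.0009]), np.float64(0.0009159385776445347)) [array([ 0.421 , -0.0745,  0.005 ]), array([ 0.4193, -0.07  ,  0.005 ]), array([ 0.4237, -0.078 ,  0.005 ])]
body (array([ 0.4292, -0.1888,  0.0023]), np.float64(0.0018235957292473822)) [array([ 0.4309, -0.1887,  0.005 ]), array([ 0.4269, -0.1851,  0.005 ]), array([ 0.4292, -0.188 ,  0.005 ])]
plug (array([ 0.4583, -0.226 , -0.0021]), np.float64(0.001298036880837179)) [array([ 0.4571, -0.223 ,  0.005 ]), array([ 0.4558, -0.2169,  0.005 ]), array([ 0.4602, -0.2255,  0.005 ])]
discL  [array([ 0.4651, -0.1235,  0.005 ])]
discR  [array([ 0.466 , -0.1938,  0.005 ])]
rim near stick [ 0.4473 -0.1913  0.    ] [ 0.4518 -0.191   0.03  ] rim far [ 0.4931 -0.1358  0.    ]
panel [0.5057 0.1047 0.067 ] [ 0.5203 -0.041   0.067 ] 0.14650181886642932
yaw 0.09943689250072343
housing [array([0.6795, 0.1205, 0.07  ]), array([ 0.6924, -0.0285,  0.07  ]), array([ 0.5641, -0.0374,  0.07  ]), array([0.5512, 0.1095, 0.07  ])] [0.6218 0.041  0.07  ]
yaw 0.08654816413630087
yaw 0.0875017426515883
yaw 0.08544436676698948
yaw 0.06915833107034555
```

The discs are flat marks. The unit's yaw is about 0.084 rad and its front is near (0.515, 0.033). I'll go in front of it with the fingers shut.

{"fn": "carry_out", "kwargs": {"commands": [[[0,0,0],0.153,0],[[0,0,0],0.153,0],[[0.008,-0.04,0],0,0],[[0.008,-0.04,0],0,0],[[0.008,-0.04,0],0,0],[[0.008,-0.04,0],0,0],[[0.008,-0.04,0],0,0],[[0.008,-0.038,0],0,0],[[0,0,0],0,0],[[0,0,0],0,0]]}}

```text
time: 4.92
tool_pos: [0.4705, 0.0288, 0.2437]
tool_rot: [3.141, 0.0, 0.084]
contact_force: [-0.2, -0.6, 1.7]
opening: 0.0008
grip_force: 0.0
```

```bash
python3 - <<'E'
from h import *
np.set_printoptions(precision=4,suppress=True)
s=robot.observe(); print(s['tool_pos'],s['tool_rot'],s['contact_force'],s['opening'])
p=cam('wrist'); save(p,'w2.png')
for k,z in (('drawer_front',.04),('drawer_unit',0)): print(k,[(np.round(a['at'],1),round(a['p'],2),onz(p,a['at'],z)) for a in robot.tip_of(p,k)])
E
```

```text
[0.4705 0.0288 0.2437] [3.1411 0.0002 0.0836] [-0.1892 -0.6305  1.6866] 0.000779813449132424
drawer_front [(array([254.5, 138.4]), 0.69, array([0.5132, 0.0325, 0.04  ]))]
drawer_unit [(array([253.9,  47.6]), 0.95, array([0.6241, 0.0427, 0.    ])), (array([ 34.9, 134.2]), 0.41, array([0.4918, 0.337 , 0.    ]))]
```

View pics/w2.png

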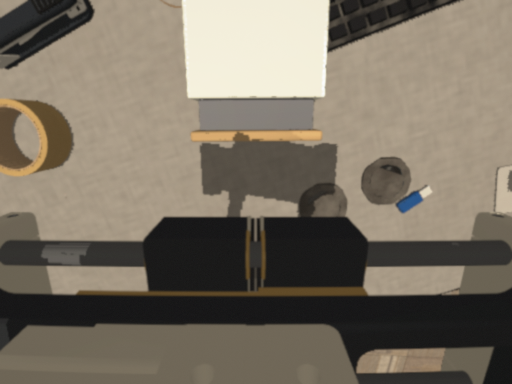

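The panel (row 136) is square to the tool and centred at column 256. I'll descend and touch it.

{"fn": "carry_out", "kwargs": {"commands": [[[0,0,0.039],0,0],[[0,0,0.039],0,0],[[0,0,0.039],0,0],[[0,0,0.039],0,0],[[0,0,0.038],0,0],[[0,0,0],0,0],[[0,0,0],0,0]]}}

```text
time: 5.95
tool_pos: [0.4714, 0.0289, 0.0508]
tool_rot: [3.141, -0.001, 0.083]
contact_force: [0.3, 0.1, 0.1]
opening: 0.0006
grip_force: 0.0
```

{"fn": "carry_out", "kwargs": {"commands": [[[0.006,0,0],0,0],[[0.006,0,0],0,0],[[0.006,0,0],0,0],[[0.004,0,0],0,0],[[0.004,0,0],0,0],[[0.002,0,0],0,0],[[0.002,0,0],0,0],[[0.002,0,0],0,0],[[0.001,0,0],0,0],[[0.001,0,0],0,0],[[0.001,0,0],0,0],[[0.001,0,0],0,0],[[0,0,0],0,0]]}}

```text
time: 7.58
tool_pos: [0.5064, 0.0326, 0.0496]
tool_rot: [3.142, 0.0, 0.084]
contact_force: [-2.2, 0.0, 0.7]
opening: 0.0004
grip_force: 1.4
```

{"fn": "carry_out", "kwargs": {"commands": [[[0.0005,0,0],0,0],[[0.0005,0,0],0,0],[[0.0005,0,0],0,0],[[0.0005,0,0],0,0],[[0.0005,0,0],0,0],[[0.0005,0,0],0,0],[[0,0,0],0,0]]}}

```text
time: 8.45
tool_pos: [0.5094, 0.0328, 0.0496]
tool_rot: [-3.142, 0.0, 0.084]
contact_force: [-3.9, -0.3, -0.9]
opening: 0.0002
grip_force: 1.5
```

```bash
python3 - <<'E'
from h import *
np.set_printoptions(precision=4,suppress=True)
s=robot.observe(); print(s['tool_pos'],s['contact_force'])
for n in('side','top'):
    p=cam(n); print(n,[(np.round(a['at'],1),round(a['p'],2),onz(p,a['at'],.04)) for a in robot.tip_of(p,'drawer_front')[:1]])
    if n=='side':
        a=p['pixels'][130:205,230:330]
        cv2.imwrite('pics/s2.png',cv2.resize(a[:,:,::-1],(600,450),interpolation=cv2.INTER_CUBIC))
E
```

```text
[0.5094 0.0328 0.0496] [-3.8776 -0.3104 -0.9145]
side [(array([281. , 171.6]), 0.79, array([0.5174, 0.0384, 0.04  ]))]
top []
```

{"fn": "carry_out", "kwargs": {"commands": [[[0.0005,0,0],0,0],[[0.0005,0,0],0,0],[[0.0003,0,0],0,0],[[0,0,0],0,0]]}}

```text
time: 9.15
tool_pos: [0.5107, 0.0329, 0.0497]
tool_rot: [3.142, 0.0, 0.084]
contact_force: [-3.7, 0.7, -1.5]
opening: 0.0003
grip_force: 1.6
```

{"fn": "carry_out", "kwargs": {"commands": [[[0.0005,0,0],0,0],[[0.0005,0,0],0,0],[[0.0003,0,0],0,0],[[0,0,0],0,0]]}}

```text
time: 9.65
tool_pos: [0.5121, 0.033, 0.0497]
tool_rot: [3.141, -0.0, 0.084]
contact_force: [-2.5, 0.1, -1.0]
opening: 0.0001
grip_force: 1.6
```

{"fn": "carry_out", "kwargs": {"commands": [[[0.0005,0,0],0,0],[[0.0005,0,0],0,0],[[0.0003,0,0],0,0],[[0,0,0],0,0]]}}

```text
time: 10.15
tool_pos: [0.5134, 0.0331, 0.0497]
tool_rot: [3.141, -0.0, 0.084]
contact_force: [-3.3, 1.9, -1.8]
opening: 0.0003
grip_force: 1.5
```

{"fn": "carry_out", "kwargs": {"commands": [[[0.0005,0,0],0,0],[[0.0005,0,0],0,0],[[0.0003,0,0],0,0],[[0,0,0],0,0]]}}

```text
time: 10.65
tool_pos: [0.5147, 0.0332, 0.0497]
tool_rot: [3.141, -0.0, 0.084]
contact_force: [-3.0, 1.5, -1.1]
opening: 0.0005
grip_force: 1.5
```

{"fn": "carry_out", "kwargs": {"commands": [[[0.0005,0,0],0,0],[[0.0005,0,0],0,0],[[0.0003,0,0],0,0],[[0,0,0],0,0]]}}

```text
time: 11.15
tool_pos: [0.516, 0.0333, 0.0497]
tool_rot: [3.142, -0.0, 0.084]
contact_force: [-3.0, 1.0, -1.4]
opening: 0.0005
grip_force: 1.6
```

{"fn": "carry_out", "kwargs": {"commands": [[[0.0005,0,0],0,0],[[0.0005,0,0],0,0],[[0.0003,0,0],0,0],[[0,0,0],0,0]]}}

```text
time: 11.65
tool_pos: [0.5173, 0.0334, 0.0497]
tool_rot: [3.142, -0.0, 0.084]
contact_force: [-2.8, 1.3, -1.9]
opening: 0.0001
grip_force: 1.6
```

{"fn": "carry_out", "kwargs": {"commands": [[[0.0005,0,0],0,0],[[0.0005,0,0],0,0],[[0.0003,0,0],0,0],[[0,0,0],0,0]]}}

```text
time: 12.15
tool_pos: [0.5185, 0.0335, 0.0497]
tool_rot: [3.142, -0.0, 0.084]
contact_force: [-4.1, 1.8, -1.0]
opening: 0.0003
grip_force: 1.9
```

{"fn": "carry_out", "kwargs": {"commands": [[[0.0003,0,0],0,0],[[0.0003,0,0],0,0],[[0,0,0],0,0]]}}

```text
time: 12.52
tool_pos: [0.5191, 0.0336, 0.0497]
tool_rot: [3.142, -0.0, 0.084]
contact_force: [-3.6, 2.3, -1.7]
opening: 0.0006
grip_force: 1.9
```

{"fn": "carry_out", "kwargs": {"commands": [[[0.0004,0,0],0,0],[[0.0004,0,0],0,0],[[0.0004,0,0],0,0],[[0,0,0],0,0]]}}

```text
time: 13.02
tool_pos: [0.5204, 0.0337, 0.0497]
tool_rot: [3.142, -0.0, 0.084]
contact_force: [-3.9, 1.5, -0.7]
opening: 0.0002
grip_force: 1.9
```

{"fn": "carry_out", "kwargs": {"commands": [[[0.0004,0,0],0,0],[[0.0004,0,0],0,0],[[0.0004,0,0],0,0],[[0,0,0],0,0]]}}

```text
time: 13.52
tool_pos: [0.5216, 0.0338, 0.0497]
tool_rot: [3.142, -0.0, 0.084]
contact_force: [-4.3, 2.5, -0.9]
opening: 0.0002
grip_force: 1.9
```

{"fn": "carry_out", "kwargs": {"commands": [[[0.0004,0,0],0,0],[[0.0004,0,0],0,0],[[0.0004,0,0],0,0],[[0,0,0],0,0]]}}

```text
time: 14.02
tool_pos: [0.5222, 0.0338, 0.0497]
tool_rot: [3.142, 0.001, 0.084]
contact_force: [-6.5, 1.4, 0.0]
opening: 0.0005
grip_force: 2.9
```

The stop has been felt. I'll add a little more.

{"fn": "carry_out", "kwargs": {"commands": [[[0.0004,0,0],0,0],[[0.0004,0,0],0,0],[[0,0,0],0,0]]}}

```text
time: 14.4
tool_pos: [0.5225, 0.0339, 0.0497]
tool_rot: [3.142, 0.002, 0.084]
contact_force: [-7.6, 1.8, 2.0]
opening: 0.0006
grip_force: 3.8
```

{"fn": "carry_out", "kwargs": {"commands": [[[0.0004,0,0],0,0],[[0.0004,0,0],0,0],[[0,0,0],0,0]]}}

```text
time: 14.78
tool_pos: [0.5228, 0.0339, 0.0497]
tool_rot: [3.142, 0.003, 0.084]
contact_force: [-9.0, 1.1, 4.2]
opening: 0.0004
grip_force: 4.6
```

{"fn": "carry_out", "kwargs": {"commands": [[[0.0004,0,0],0,0],[[0.0004,0,0],0,0],[[0,0,0],0,0]]}}

```text
time: 15.15
tool_pos: [0.5231, 0.034, 0.0496]
tool_rot: [-3.142, 0.004, 0.084]
contact_force: [-11.2, 0.5, 5.8]
opening: 0.0003
grip_force: 5.5
```

{"fn": "carry_out", "kwargs": {"commands": [[[-0.03,0,0],0,0],[[-0.045,0,0],0,0],[[-0.045,0,0],0,0],[[0,0,-0.04],0,0],[[0,0,-0.04],0,0.2],[[0,0,-0.04],0,0.5],[[0,0,-0.03],0,0.5],[[0.003,0.0375,0],0,0.5],[[0.003,0.0375,0],0,0.5],[[0.003,0.0375,0],0,0.5],[[0.003,0.0375,0],0,0.5],[[0.003,0.0375,0],0,0.5],[[0.003,0.0375,0],0,0.5],[[0,0,0],0.165,0.5],[[0,0,0],0.165,0.5],[[0,0,0],0.165,0.5],[[0,0,0],0.165,0.5],[[0,0,0],0.165,0.5],[[0,0,0],0.165,0.5],[[0,0,0],0,0.5]]}}

```text
time: 17.65
tool_pos: [0.4432, -0.1997, 0.2005]
tool_rot: [-3.141, -0.004, -0.905]
contact_force: [-0.5, -0.0, -0.2]
opening: 0.0455
grip_force: 0.0
```

```bash
python3 - <<'E'
from h import *
np.set_printoptions(precision=4,suppress=True)
s=robot.observe(); print(s['time'],s['tool_pos'],s['tool_rot'],s['contact_force'],s['opening'])
w=cam('wrist');t=cam('top')
print([(np.round(a['at'],1),round(a['p'],2),onz(w,a['at'],0)) for a in robot.tip_of(w,'usb_stick')])
for k,z in (('drawer_front',.04),('drawer_inside',.012)): print(k,[(np.round(a['at'],1),round(a['p'],2),onz(t,a['at'],z)) for a in robot.tip_of(t,k)[:2]])
# blue body
hsv=cv2.cvtColor(w['pixels'],cv2.COLOR_RGB2HSV); m=cv2.inRange(hsv,(100,120,30),(130,255,255))
n,l,st,c=cv2.connectedComponentsWithStats(m)
for i in np.argsort(-st[1:,4])[:2]+1:
    r=cv2.minAreaRect(cv2.findContours((l==i).astype(np.uint8),0,1)[0][0]); q=cv2.boxPoints(r)
    print(c[i],st[i,4],'centre',onz(w,c[i],.007)); print(np.array([onz(w,a,.007) for a in q]))
cv2.imwrite('pics/w3.png',np.hstack([cv2.resize(w['pixels'][60:360,56:456],(400,300)),cv2.resize(t['pixels'][130:280,220:420],(400,300))])[:,:,::-1])
E
```

```text
17.65 [ 0.4432 -0.1997  0.2005] [-3.1408 -0.0036 -0.9052] [-0.5159 -0.0309 -0.1671] 0.045546937474473005
[(array([254.4, 171.1]), 0.67, array([ 0.446 , -0.2026,  0.    ]))]
drawer_front [(array([298.5, 258. ]), 0.88, array([0.4251, 0.0237, 0.04  ]))]
drawer_inside [(array([294.1, 227.9]), 0.93, array([0.5023, 0.0321, 0.012 ]))]
[256.0159 177.4095] 315 centre [ 0.4404 -0.1987  0.007 ]
[[ 0.4556 -0.2063  0.007 ]
 [ 0.4442 -0.2153  0.007 ]
 [ 0.4246 -0.1907  0.007 ]
 [ 0.4363 -0.1815  0.007 ]]
```

View pics/w3.png

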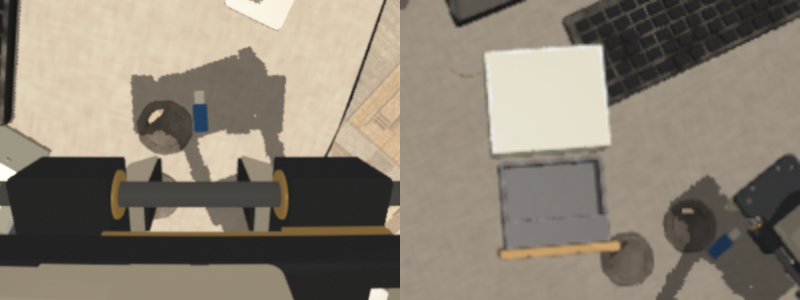

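The drawer is out, with its front at about x=0.425. The stick lies straight between the jaws, so I'll descend and grip it.

{"fn": "carry_out", "kwargs": {"commands": [[[-0.0025,0.0015,0.04],0,0.5],[[0,0,0.04],0,0.5],[[0,0,0.04],0,0.5],[[0,0,0.035],0,0.5],[[0,0,0.015],0,0.5],[[0,0,0.011],0,0.5],[[0,0,0],0,0.5],[[0,0,0],0,0],[[0,0,0],0,0],[[0,0,0],0,0],[[0,0,0],0,0],[[0,0,0],0,0]], "newtons": 10}}

```text
time: 19.4
tool_pos: [0.4398, -0.1978, 0.0191]
tool_rot: [-3.141, -0.001, -0.906]
contact_force: [-0.5, 0.7, 5.8]
opening: 0.0175
grip_force: 10.0
```

Gripped (17.5 mm). I'll lift and carry it to just in front of the opening.

{"fn": "carry_out", "kwargs": {"commands": [[[0,0,-0.03],0,0],[[0,0,-0.05],0,0],[[0,0,-0.05],0,0],[[0,0,-0.05],0,0],[[0,0,0],-0.165,0],[[0,0,0],-0.165,0],[[0,0,0],-0.165,0],[[0,0,0],-0.165,0],[[0,0,0],-0.165,0],[[0,0,0],-0.165,0],[[0.003,-0.038,0],0,0],[[0.003,-0.038,0],0,0],[[0.003,-0.038,0],0,0],[[0.003,-0.038,0],0,0],[[0.003,-0.038,0],0,0],[[0.003,-0.038,0],0,0],[[0,0,0],0,0],[[0,0,0],0,0]]}}

```text
time: 21.65
tool_pos: [0.4384, 0.0308, 0.1986]
tool_rot: [3.141, 0.0, 0.084]
contact_force: [0.3, -0.3, -0.1]
opening: 0.0178
grip_force: 10.0
```

```bash
python3 - <<'E'
from h import *
np.set_printoptions(precision=4,suppress=True)
s=robot.observe(); print(s['time'],s['tool_pos'],s['tool_rot'],s['opening'],s['grip_force'])
w=cam('wrist')
for k,z in (('drawer_front',.04),('drawer_inside',.012),('drawer_unit',0),('usb_stick',.18)): print(k,[(np.round(a['at'],1),round(a['p'],2),onz(w,a['at'],z)) for a in robot.tip_of(w,k)[:2]])
save(w,'w4.png')
E
```

```text
21.65 [0.4384 0.0308 0.1986] [3.1412 0.0003 0.0844] 0.017841738433565978 9.999871551990509
drawer_front [(array([260.2, 189.1]), 0.87, array([0.4293, 0.0237, 0.04  ]))]
drawer_inside [(array([258.4, 114.1]), 0.72, array([0.5099, 0.0325, 0.012 ]))]
drawer_unit [(array([259.7,   4.7]), 0.87, array([ 0.6256,  0.0411, -0.    ]))]
usb_stick [(array([255.4, 218.2]), 0.85, array([0.4466, 0.0308, 0.18  ])), (array([259.3,   5.8]), 0.54, array([0.5615, 0.0387, 0.18  ]))]
```

View pics/w4.png

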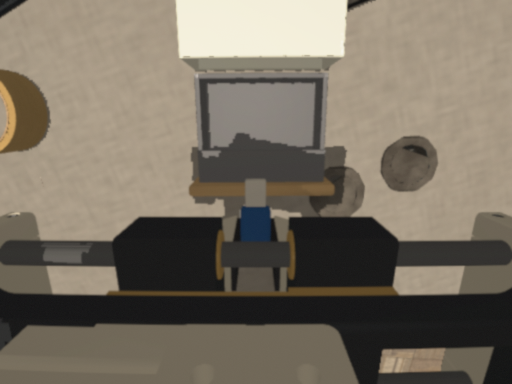

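```bash
python3 - <<'E'
from h import *
np.set_printoptions(precision=4,suppress=True)
w=cam('wrist')
g=cv2.cvtColor(w['pixels'],cv2.COLOR_RGB2GRAY)[60:205,235:245].mean(1)
print([(60+i,int(v)) for i,v in enumerate(g) if 0<i<144 and abs(g[i+1]-g[i-1])>12])
for r,z in((79,.05),(150,.054),(180,.067),(196,.067),(70,.07),(56,.07)): print(r,z,onz(w,[261,r],z))
for c in (203,320): print(c,onz(w,[c,115],.05))
E
```

```text
[(68, 124), (69, 112), (71, 123), (76, 126), (77, 109), (78, 81), (79, 60), (81, 56), (82, 75), (83, 113), (84, 132), (132, 125), (133, 104), (134, 85), (135, 74), (182, 76)]
79 0.05 [0.543  0.0327 0.05  ]
150 0.054 [0.4742 0.0267 0.054 ]
180 0.067 [0.4457 0.0244 0.067 ]
196 0.067 [0.4291 0.0229 0.067 ]
70 0.07 [0.5481 0.0335 0.07  ]
56 0.07 [0.5599 0.0346 0.07  ]
203 [0.5041 0.088  0.05  ]
320 [ 0.514  -0.0298  0.05  ]
```

{"fn": "carry_out", "kwargs": {"commands": [[[0.0305,0.0035,0],0,0],[[0.0305,0.0035,0],0,0],[[0,0,0.03],0,0],[[0,0,0.04],0,0],[[0,0,0.04],0,0],[[0,0,0.025],0,0],[[0,0,0.015],0,0],[[0,0,0.0145],0,0],[[0,0,0],0,0],[[0,0,0],0,0]]}}

```text
time: 23.2
tool_pos: [0.5003, 0.0292, 0.0349]
tool_rot: [3.141, -0.001, 0.084]
contact_force: [0.4, 0.1, 0.9]
opening: 0.0177
grip_force: 10.0
```

{"fn": "carry_out", "kwargs": {"commands": [[[0,0,0],0,0.36],[[0,0,0],0,0.36],[[0,0,0],0,0.36],[[0,0,0],0,0.36],[[0,0,-0.02],0,0.36],[[0,0,-0.04],0,0.36],[[0,0,-0.05],0,0.36],[[0,0,-0.04],0,0.36],[[-0.037,0,0],0,0],[[-0.037,0,0],0,0],[[-0.037,0,0],0,0],[[0,0,0],0,0],[[0,0,0],0,0]]}}

```text
time: 24.82
tool_pos: [0.3901, 0.0198, 0.1846]
tool_rot: [3.141, -0.002, 0.084]
contact_force: [-0.4, -0.0, 0.1]
opening: 0.0004
grip_force: 0.0
```

```bash
python3 - <<'E'
from h import *
np.set_printoptions(precision=4,suppress=True)
s=robot.observe(); print(s['time'],s['tool_pos'],s['tool_rot'],s['opening'],s['contact_force'])
w=cam('wrist');t=cam('top')
for n,p in (('w',w),('t',t)):
  for k,z in (('drawer_front',.04),('drawer_inside',.012),('usb_stick',.012)): print(n,k,[(np.round(a['at'],1),round(a['p'],2),onz(p,a['at'],z)) for a in robot.tip_of(p,k)[:1]])
save(w,'w5.png')
E
```

```text
24.825 [0.3901 0.0198 0.1846] [ 3.1412 -0.0017  0.0836] 0.0003996695841050324 [-0.3765 -0.0162  0.0696]
w drawer_front [(array([254.5, 148.7]), 0.71, array([0.4269, 0.023 , 0.04  ]))]
w drawer_inside [(array([252.8,  64.7]), 0.56, array([0.5115, 0.0319, 0.012 ]))]
w usb_stick [(array([251.9,  68.7]), 0.84, array([0.5075, 0.0325, 0.012 ]))]
t drawer_front [(array([299.3, 257.8]), 0.67, array([0.4257, 0.0216, 0.04  ]))]
t drawer_inside [(array([294.3, 228.4]), 0.82, array([0.501 , 0.0316, 0.012 ]))]
t usb_stick [(array([292.9, 223.8]), 0.43, array([0.513 , 0.0354, 0.012 ]))]
```

View pics/w5.png

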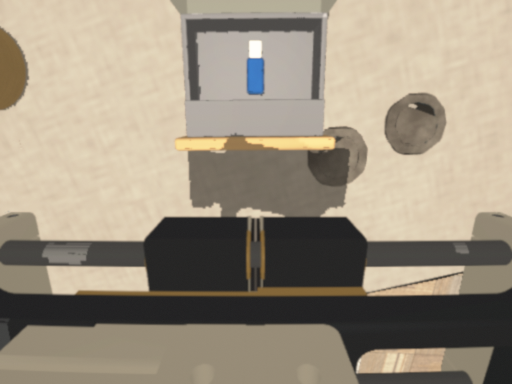

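The stick lies well inside the drawer (255,68). I'll lower the shut fingers in front of the panel and push the drawer in slowly.

{"fn": "carry_out", "kwargs": {"commands": [[[0,0,0.04],0,0],[[0,0,0.04],0,0],[[0,0,0.04],0,0],[[0,-0.002,0.015],0,0],[[0,0,0],0,0],[[0.005,0,0],0,0],[[0.005,0,0],0,0],[[0.005,0,0],0,0],[[0.005,0,0],0,0],[[0.003,0,0],0,0],[[0.002,0,0],0,0],[[0.002,0,0],0,0],[[0.002,0,0],0,0],[[0.002,0,0],0,0],[[0.002,0,0],0,0],[[0.002,0,0],0,0]]}}

```text
time: 27.22
tool_pos: [0.4236, 0.0249, 0.0491]
tool_rot: [-3.141, 0.001, 0.084]
contact_force: [-2.2, -0.2, 0.6]
opening: 0.0009
grip_force: 1.2
```

{"fn": "carry_out", "kwargs": {"commands": [[[0.0025,0,0],0,0],[[0.0025,0,0],0,0],[[0.0025,0,0],0,0],[[0.0025,0,0],0,0],[[0.0025,0,0],0,0],[[0.0025,0,0],0,0],[[0.0025,0,0],0,0],[[0.0025,0,0],0,0],[[0.0025,0,0],0,0],[[0.0025,0,0],0,0],[[0.0025,0,0],0,0],[[0.0025,0,0],0,0],[[0.0025,0,0],0,0],[[0.0025,0,0],0,0],[[0.0025,0,0],0,0],[[0.0025,0,0],0,0],[[0.0025,0,0],0,0],[[0.0025,0,0],0,0],[[0.0025,0,0],0,0],[[0.0025,0,0],0,0]]}}

```text
time: 29.72
tool_pos: [0.4739, 0.029, 0.0492]
tool_rot: [3.141, -0.0, 0.084]
contact_force: [-3.2, 1.9, -0.2]
opening: 0.0005
grip_force: 1.6
```

{"fn": "carry_out", "kwargs": {"commands": [[[0.0025,0,0],0,0],[[0.0025,0,0],0,0],[[0.0025,0,0],0,0],[[0.0025,0,0],0,0],[[0.0025,0,0],0,0],[[0.0025,0,0],0,0],[[0.0025,0,0],0,0],[[0.0025,0,0],0,0],[[0.0025,0,0],0,0],[[0.0025,0,0],0,0],[[0.0025,0,0],0,0],[[0.0025,0,0],0,0],[[0.0025,0,0],0,0],[[0.002,0,0],0,0],[[0.002,0,0],0,0],[[0.002,0,0],0,0],[[0.001,0,0],0,0],[[0.001,0,0],0,0],[[0.001,0,0],0,0],[[0,0,0],0,0]]}}

```text
time: 32.22
tool_pos: [0.5152, 0.0325, 0.0492]
tool_rot: [3.141, -0.0, 0.084]
contact_force: [-2.8, 3.0, 0.2]
opening: 0.0004
grip_force: 1.5
```

{"fn": "carry_out", "kwargs": {"commands": [[[0.0005,0,0],0,0],[[0.0005,0,0],0,0],[[0.0005,0,0],0,0],[[0.0005,0,0],0,0],[[0.0005,0,0],0,0],[[0.0005,0,0],0,0],[[0.0005,0,0],0,0],[[0.0005,0,0],0,0],[[0.0005,0,0],0,0],[[0.0005,0,0],0,0],[[0.0005,0,0],0,0],[[0,0,0],0,0]]}}

```text
time: 33.72
tool_pos: [0.5206, 0.033, 0.0492]
tool_rot: [3.142, -0.0, 0.084]
contact_force: [-4.5, 2.1, 0.7]
opening: 0.0007
grip_force: 1.8
```

{"fn": "carry_out", "kwargs": {"commands": [[[0.0004,0,0],0,0],[[0.0004,0,0],0,0],[[0.0004,0,0],0,0],[[0.0004,0,0],0,0],[[0,0,0],0,0]]}}

```text
time: 34.35
tool_pos: [0.522, 0.0331, 0.0492]
tool_rot: [3.142, 0.0, 0.084]
contact_force: [-5.4, 3.0, 0.1]
opening: 0.0007
grip_force: 2.2
```

{"fn": "carry_out", "kwargs": {"commands": [[[0.0004,0,0],0,0],[[0.0004,0,0],0,0],[[0.0004,0,0],0,0],[[0,0,0],0,0]]}}

```text
time: 34.85
tool_pos: [0.5225, 0.0331, 0.0492]
tool_rot: [3.142, 0.002, 0.084]
contact_force: [-6.2, 2.0, 2.4]
opening: 0.0005
grip_force: 3.5
```

{"fn": "carry_out", "kwargs": {"commands": [[[0.0004,0,0],0,0],[[0.0004,0,0],0,0],[[0.0003,0,0],0,0],[[0,0,0],0,0]]}}

```text
time: 35.35
tool_pos: [0.5229, 0.0332, 0.0492]
tool_rot: [-3.142, 0.003, 0.084]
contact_force: [-9.2, 1.1, 4.7]
opening: 0.0004
grip_force: 4.7
```

{"fn": "carry_out", "kwargs": {"commands": [[[0.0004,0,0],0,0],[[0.0004,0,0],0,0],[[0,0,0],0,0]]}}

```text
time: 35.72
tool_pos: [0.5233, 0.0332, 0.0492]
tool_rot: [-3.142, 0.004, 0.084]
contact_force: [-11.6, 0.1, 6.2]
opening: 0.0006
grip_force: 5.5
```

The force matches the first click, so I'll let go and back off.

{"fn": "carry_out", "kwargs": {"commands": [[[-0.01,0,0],0,0],[[-0.02,0,0],0,0],[[-0.03,0,0],0,0],[[-0.04,0,0],0,0],[[-0.03,0,0],0,0],[[0,0,-0.04],0,0],[[0,0,-0.05],0,0],[[0,0,-0.05],0,0],[[0,0,0],0,0],[[0,0,0],0,0],[[0,0,0],0,0],[[0,0,0],0,0]]}}

```text
time: 37.22
tool_pos: [0.3953, 0.0225, 0.1882]
tool_rot: [-3.141, 0.002, 0.084]
contact_force: [-0.9, 0.8, 0.6]
opening: 0.0006
grip_force: 0.0
```

```bash
python3 - <<'E'
from h import *
np.set_printoptions(precision=4,suppress=True)
s=robot.observe(); print(s['time'],s['tool_pos'],s['contact_force'])
w=cam('wrist');t=cam('top')
for n,p in (('w',w),('t',t)):
  for k,z in (('drawer_front',.04),('usb_stick',.012)): print(n,k,[(np.round(a['at'],1),round(a['p'],2),onz(p,a['at'],z)) for a in robot.tip_of(p,k)[:1]])
cv2.imwrite('pics/w6.png',np.hstack([cv2.resize(w['pixels'],(400,300)),cv2.resize(t['pixels'][130:280,220:420],(400,300))])[:,:,::-1])
E
```

```text
37.225 [0.3953 0.0225 0.1882] [-0.8848  0.8371  0.6066]
w drawer_front []
w usb_stick []
t drawer_front [(array([296.1, 225.8]), 0.69, array([0.5067, 0.0304, 0.04  ]))]
t usb_stick []
```

View pics/w6.png

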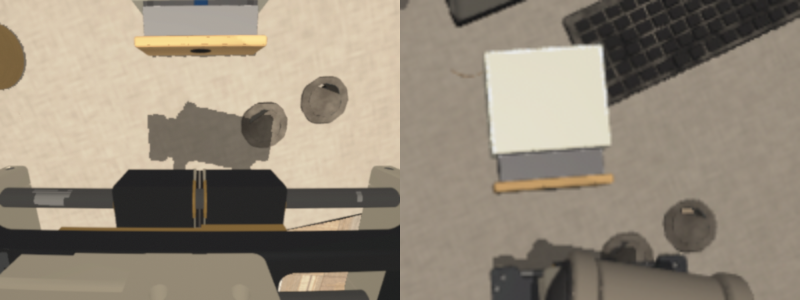

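The top view shows the latched gap again, but the wrist view shows a bit of blue at its top edge (200,2). I'll check that the drawer is still.

{"fn": "carry_out", "kwargs": {"commands": [[[0.03,0,-0.02],0,0],[[0.03,0,-0.02],0,0],[[0,0,0],0,0],[[0,0,0],0,0],[[0,0,0],0,0],[[0,0,0],0,0]]}}

```text
time: 38.28
tool_pos: [0.4548, 0.0275, 0.2289]
tool_rot: [-3.142, 0.001, 0.084]
contact_force: [-0.7, 0.2, 0.8]
opening: 0.0003
grip_force: 0.0
```

```bash
python3 - <<'E'
from h import *
np.set_printoptions(precision=4,suppress=True)
w=cam('wrist');t=cam('top')
for n,p in (('w',w),('t',t)):
  for k,z in (('drawer_front',.04),('usb_stick',.012)): print(n,k,[(np.round(a['at'],1),round(a['p'],2),onz(p,a['at'],z)) for a in robot.tip_of(p,k)[:1]])
cv2.imwrite('pics/w7.png',np.hstack([cv2.resize(w['pixels'][0:225,106:406],(400,300)),cv2.resize(t['pixels'][130:280,220:420],(400,300))])[:,:,::-1])
E
```

```text
w drawer_front [(array([256.3, 126.7]), 0.85, array([0.5119, 0.0304, 0.04  ]))]
w usb_stick []
t drawer_front [(array([298.9, 225.6]), 0.72, array([0.5073, 0.0232, 0.04  ]))]
t usb_stick []
```

View pics/w7.png

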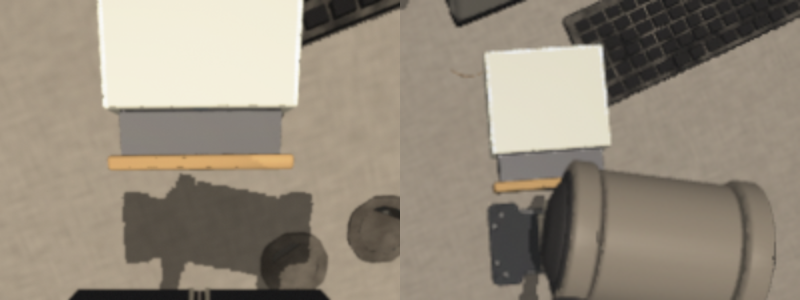

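The drawer is latched and still: its front is where it started (about 0.512 in the wrist view), and the grey ledge bridges the gap to the housing.

```bash
python3 -c "
from cell import robot
print(robot.hand_in())"
```

```text
the job is handed in; nothing more can be done
None
```

The blue USB stick is in the drawer, the drawer is latched shut, and the job was handed in shortly after 38 s; the measured press was 12–13 N both times, and the interface returned no verdict.

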